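# Fit the wing handle and tighten the part clamp until its torque coupling slips

## Task

Put the loose red wing handle fully home on the brass square shaft of the sloping clamp fixture, then turn it clockwise until the clamp comes up against its stop and the torque coupling slips by about 15 to 35 degrees, and stop there. Leave the handle fully seated on the shaft, let go of it, and do not disturb the vial pack, the scanner or the oil bottle.

Things in the scene. Friction and masses are not known exactly. Their poses are not given: they have to be found in the camera images.
- handle_grip (a point): Centre of the red wing of the loose handle: bar (all in mm) 90 long (x) x 18 thick (y) x 42 high on a square aluminium hub 46 x 46 x 34 high; 76 high in all, about 220 g. The point is on the bore axis, 57 above the hub's underside, 19 below the wing's top. z points from hub to wing. Starts upright, hub down, at any yaw, on a fixed black mat 130 x 150, 4 thick.
- handle_mouth (a point): Centre of the mouth of the handle's square bore, in the hub's underside; axes as handle_grip. The bore is 26 x 26 mm, 28 mm deep, its sides parallel to the handle's x and y: the handle fits the shaft in any of four quarter turns.
- shaft_seat (a point): Foot of the 24 x 24 mm brass square shaft: centre of the top face of its dark collar (radius 33). z runs out along the shaft, leaning 28 degrees from vertical to the fixture's front; x, y are square to its flats and turn with it. It stands 26 mm above the collar, the last 6 tapering to 18 x 18. Handle home: its mouth is at this point, hub on collar. Nothing else on the slope rises higher than 10 above this point.
- fixture: Grey wedge-shaped clamp fixture fixed to the table, (mm) 180 deep (x) x 180 wide, 47 high in front, 143 at the back; origin at the centre of its underside; its low front faces its -x, roughly to the robot. Up its slope: cam disc with square shaft, blue jaw, lime part in a nest. shaft_seat lies 34 in front of the origin, 95 above the table.
- cam (a joint): Angle (rad) of the steel cam disc (radius 44 mm, red tick) under the collar. Grows as the shaft turns clockwise, seen looking down onto the shaft's end, and drives the blue jaw to the part. Starts anywhere from 0 to 0.3; hard stop at 0.90, the clamped position. Friction about 0.06 N m; stays where it is left.
- shaft (a joint): Slip (rad) of the torque coupling: clockwise turn of shaft and collar relative to the cam. 0 at the start (red ticks of collar and cam in line); grows only once the cam is at its stop and the torque reaches about 0.35 N m. Stays where it is left, cannot go below 0. Wanted at the end: about 0.26 to 0.6.
- pack_mid (a point): Middle of the loose pack of lime vials, 70 x 120 x 71 mm high, bystander; 35 mm above the table.
- scanner_mid (a point): Middle of the loose grey hand scanner on its round foot (radius 55 mm), 145 mm high, head about 100 mm long, bystander; 70 mm above the table.
- oiler_mid (a point): Middle of the loose white oil bottle with red cap, radius 25 mm, 110 mm high, bystander; 55 mm above the table.
Not all that is in view belongs to the job. Several things look just like the part that bears handle_grip: the one meant starts nearest to the robot's base.

How it is judged:
By the outcome, as a careful person would: the job done as asked, in the order asked, and still so for the second after the job is handed in, with the robot touching nothing.
It also fails if it takes over 51 s, if anything falls off the work surface, if the arm or the gripper's body presses on something with over 40 N, if the wrist force passes 120 N, or if a joint passes its speed limit or range.

## Robot

A 6-joint arm with a two-finger parallel gripper is mounted at the origin on the work surface. World frame = base frame: x ahead of the robot, y to its left, z up, the work surface at z = 0. Lengths are in mm, angles in rad, forces in N, time in s.
With the tool pointing down it reaches from about 325 to 1000 mm from the base axis. Payload 5.1 kg.
Tool frame: the origin (TCP) lies between the finger pads; the fingertips stand tcp_to_tips ahead of it and the grasp point (between the pads) lies 2 mm behind it (tcp_to_tips is the distance from the TCP to the fingertips, in mm); z points along the fingers, y is the direction in which the jaws open and shut (so a half turn about z gives the same grasp; the last joint's range is limited). The gripper opens to 85 mm and grips with 20 to 120 N. Pads are 22 mm wide; open, the fingers measure 114 mm over their backs; the gripper's body (76 mm by 85 mm) begins 54 mm behind the grasp point. The pads swing forward as they close: fully open they stand 13 mm farther back than shut.
Start: joints at [1.259, 0.124, 1.65, -0, 1.367, -0.083], TCP at [147.448, 633.043, 248.322] pointing down, gripper open.
Joint ranges: [-2.61, 2.61], [-1.02, 2.33], [0.03, 2.71], [-1.35, 4.49], [0.32, 2.68], [-2.91, 2.91]. Speed limits (rad/s): [2.57, 2.57, 3.14, 3.14, 3.14, 3.14].

## Interface

Orientations are given as a rotation vector (axis times angle).
In Python, from rig import * gives the robot as it stands.
- The arm moves only by the shell command python3 -m inch 'ROWS'. ROWS is JSON, a list that holds one entry, the list of rows, each a list of 5 numbers: the gripper's target within -1 to 1 (shut at 1, half-way at 0, fully open at -1), then the shift along the tool's x, y, z in m, then the turn about the tool's z in rad. A call has exactly 10 rows; each row is the pose to reach, as a shift and turn from the pose commanded when the call began, along the tool's axes at that moment; what a row does not reach only later rows make up. A row lasts 1/8 s, in which the tool goes at most 62.5 mm and 10.7 degrees, less where a joint would pass 70% of its speed; a pose out of reach is approached as far as the arm can. A call with a gripper value outside its range is refused whole. The fingers move at their own pace and stop on an object; the grip force is fixed at half the most. Time passes only in rows, so rows that repeat a pose let the fingers close, or fill a call up. It gives the time, the measured TCP pose, the force and the opening at its end, in the units of the state.
- state(): the state, without advancing time (a new reading comes with each control period).
- capture(name): name is "side" or "top"; returns a dict with "image" (400x640x3 uint8, red, green, blue), "z_map" (400x640 float32, mm along the optical axis (not along the pixel's ray), 0 where there is no reading), "camera_matrix" (3x3 intrinsics, pixels), "D" ([k1, k2, p1, p2, k3] as OpenCV has them; the pictures are not rectified), "rvec" (rotation vector, rad) and "tvec" (3), from world to camera coordinates, as OpenCV has them. Camera axes: x right, y down, z forward; pixel columns grow to the right and rows downward; lengths in mm; the calibration is good to about 2 mm. A picture is of the moment at which its call begins.
- hand_in(): hands the job in, once; it reports no verdict.
Trained networks look in a picture, given as the dict that the camera call returned (one of the last four; its "shot" number tells which), for a name from the list of things; names that differ only in an ending like _2 or _b are one class to them, and where a whole thing is asked for, a point or a joint stands for the part that bears it (a point fixed in the world has none). Each returns a list of dicts, best first, with "score" (0 to 1); they miss things now and then, are a little off and sometimes report something else, mostly with a low value. They report only what shows in the picture. A call takes as long as a camera call. They do not tell look-alikes from the thing itself.
- recognise(thing, picture): "rect" ([left, top, right, bottom] in pixels, round what is visible of it).
- mark_of(thing, picture): "uv" ([column, row] in pixels: a listed point, or the origin of a listed thing).
The state is a dict: "clock": time; "joint_pos": joint angles; "joint_velocities": joint speeds; "joint_efforts": joint torques, N m; "eef_pos": TCP position; "tool_rot": TCP orientation; "contact_force": force on the tool from outside, world axes, zero at the start; "torque": the same for the moment, N m; "width": opening from 0.0 (shut) to 1.0 (fully open).
Only numpy, scipy, OpenCV 4.12 (cv2) and the standard library are available. Lean on these libraries where they do the work, as an engineer would, in place of code of your own. Each camera call takes 0.05 s, during which the arm holds its last target. There are 200 camera calls.

## Working session

There is one attempt and no reset: what is moved stays moved. The work goes in short steps, Python scripts to look and compute and a shell command to move; the robot and the scene stay as the last step left them, time stands still between calls to the robot, and variables do not carry over. Pictures are saved under pics/ and viewed, about 8 in all and at most 12, crops included, and the job is handed in when it is done.

```bash
mkdir -p pics; ls; cat > h.py <<'E'
from rig import *
import numpy as np, cv2
from scipy.spatial.transform import Rotation as R
def px2w(c,uv,z=None):
    K=np.array(c["camera_matrix"]);D=np.array(c["D"],float)
    n=cv2.undistortPoints(np.array([[uv]],float),K,D)[0,0]
    M=R.from_rotvec(np.ravel(c["rvec"])).as_matrix();t=np.ravel(c["tvec"])
    o=-M.T@t; d=M.T@np.array([n[0],n[1],1.])
    if z is not None: return o+d*(z-o[2])/d[2]
    u,v=int(round(uv[0])),int(round(uv[1])); return o+d*float(np.median([x for x in c["z_map"][max(v-1,0):v+2,max(u-1,0):u+2].ravel() if x>0] or [0]))
def ray(c,uv):
    a=px2w(c,uv,0.);b=px2w(c,uv,100.);return a,(b-a)/np.linalg.norm(b-a)
def tri(c1,u1,c2,u2):
    a,d=ray(c1,u1);b,e=ray(c2,u2)
    s=np.linalg.lstsq(np.c_[d,-e],b-a,rcond=None)[0]
    p,q=a+s[0]*d,b+s[1]*e; return (p+q)/2,np.linalg.norm(p-q)
def w2px(c,p):
    return cv2.projectPoints(np.array([p],float),np.ravel(c["rvec"]).astype(float),np.ravel(c["tvec"]).astype(float),np.array(c["camera_matrix"]),np.array(c["D"],float))[0].ravel()
def save(im,n): cv2.imwrite("pics/"+n,cv2.cvtColor(im,cv2.COLOR_RGB2BGR))
E
python3 - <<'E'
from h import *
np.set_printoptions(precision=3,suppress=True)
s=state();print(s);print(R.from_rotvec(s["tool_rot"]).as_matrix())
import rig;print(dir(rig))
for n in("side","top"):
    c=capture(n);save(c["image"],n+"0.png")
    M=R.from_rotvec(np.ravel(c["rvec"])).as_matrix();print(n,"cam at",-M.T@np.ravel(c["tvec"]))
    for t in("handle_grip","handle_mouth","shaft_seat","fixture","pack_mid","scanner_mid","oiler_mid"):
        for r in mark_of(t,c)[:5]: print(t,np.round(r["uv"],1),round(r["score"],2),px2w(c,r["uv"]).round(0))
E
```

```text
pics
{'clock': 0.0, 'joint_pos': array([ 1.259,  0.124,  1.652,  0.   ,  1.368, -0.083]), 'joint_velocities': array([ 0.001,  0.001, -0.001, -0.001,  0.   , -0.   ]), 'joint_efforts': array([ -0.001, -42.36 , -36.545,  -0.   ,   0.007,  -0.   ]), 'eef_pos': array([147.28 , 632.492, 247.05 ]), 'tool_rot': array([-0.359, -3.121,  0.003]), 'contact_force': array([-0.384,  0.395,  0.84 ]), 'torque': array([0.016, 0.018, 0.002]), 'width': 0.9985337166474524}
[[-0.974  0.227 -0.001]
 [ 0.227  0.974 -0.002]
 [ 0.    -0.002 -1.   ]]
['Unreachable', '__builtins__', '__cached__', '__doc__', '__file__', '__loader__', '__name__', '__package__', '__spec__', 'capture', 'hand_in', 'mark_of', 'recognise', 'state', 'tcp_to_tips']
side cam at [ 249.42  -607.471  911.373]
handle_grip [412.9 239.1] 0.78 [ 790. -283.   75.]
handle_grip [355.1 260.2] 0.67 [ 622. -236.   66.]
handle_mouth [355.1 268.9] 0.86 [ 616. -246.   39.]
handle_mouth [409.3 250.2] 0.8 [ 781. -289.   34.]
handle_mouth [424.3 288.5] 0.65 [ 727. -398.   35.]
shaft_seat [252.6 180.4] 0.77 [528. 148. 116.]
fixture [261.6 197.6] 0.91 [529. 104.  75.]
pack_mid [207.3 140.8] 0.87 [522. 515.  32.]
scanner_mid [391.9 368.4] 0.89 [ 487. -508.  141.]
oiler_mid [357. 187.] 0.55 [794. -37.  74.]
top cam at [ 437.035  -13.06  1709.975]
handle_grip [433.5 181.7] 0.85 [ 727. -395.   73.]
handle_grip [384.5 210.3] 0.77 [ 627. -226.   79.]
handle_grip [400.1 162.8] 0.57 [ 791. -282.   72.]
handle_mouth [428.9 180.4] 0.82 [ 731. -379.   73.]
handle_mouth [394.4 164.8] 0.73 [ 790. -266.   45.]
handle_mouth [384.2 212.4] 0.61 [ 620. -225.   78.]
shaft_seat [266.7 239.1] 0.61 [525. 161. 119.]
shaft_seat [465.  247.5] 0.35 [ 501. -475.  147.]
fixture [269.7 229.2] 0.57 [558. 154. 107.]
scanner_mid [464.1 244.5] 0.56 [ 511. -472.  148.]
oiler_mid [327.5 159. ] 0.74 [800. -34.  81.]
```

View pics/side0.png

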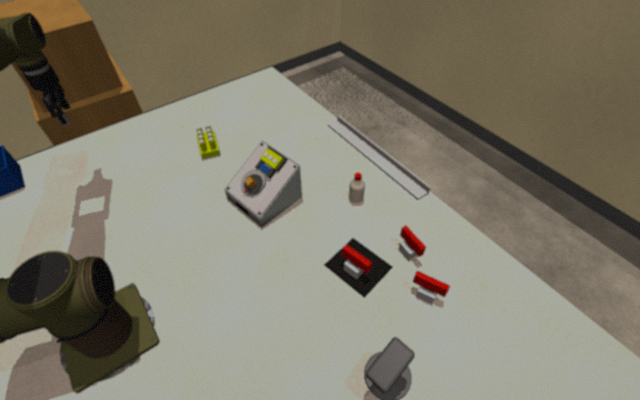

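View pics/top0.png

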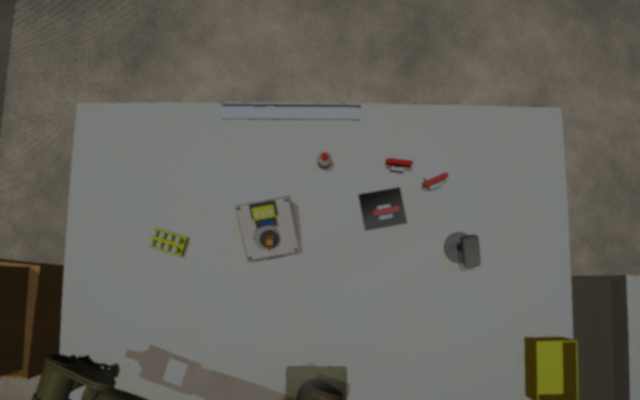

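```bash
python3 - <<'E'
from h import *
np.set_printoptions(precision=1,suppress=True)
cs,ct=capture("side"),capture("top")
a=cv2.resize(cs["image"][138:228,218:308],(400,400),interpolation=cv2.INTER_CUBIC)
b=cv2.resize(ct["image"][190:265,230:305],(400,400),interpolation=cv2.INTER_CUBIC)
d=cv2.resize(cs["image"][235:300,320:400],(400,200+0),interpolation=cv2.INTER_CUBIC)
e=cv2.resize(ct["image"][183:233,350:420],(400,200),interpolation=cv2.INTER_CUBIC)
save(np.vstack([np.hstack([a,b]),np.hstack([d,e])]),"m1.png")
def pts(c,x0,y0,x1,y1,f):
    im=c["image"].astype(int);o=[]
    for v in range(y0,y1):
        for u in range(x0,x1):
            if c["z_map"][v,u]>0 and f(*im[v,u]): o.append(px2w(c,(u,v),None) if 0 else single(c,u,v))
    return np.array(o)
def single(c,u,v):
    K=np.array(c["camera_matrix"]);n=cv2.undistortPoints(np.array([[[u,v]]],float),K,np.array(c["D"],float))[0,0]
    M=R.from_rotvec(np.ravel(c["rvec"])).as_matrix()
    return M.T@(np.array([n[0],n[1],1])*c["z_map"][v,u]-np.ravel(c["tvec"]))
red=lambda r,g,b:r>110 and g<70 and b<70
for n,c,box in(("side",cs,(335,240,375,280)),("top",ct,(365,195,405,225))):
    p=pts(c,*box,red);print(n,len(p),p.min(0),p.max(0))
    top=p[p[:,2]>65]; 
    if len(top)>4: print("top",len(top),np.median(top[:,2]),cv2.minAreaRect(top[:,:2].astype(np.float32)))
    q=p[:,:2]-p[:,:2].mean(0);w=np.linalg.svd(q,full_matrices=False)[2][0];print(p.mean(0),np.degrees(np.arctan2(w[1],w[0])))
# fixture cloud
for n,c,box in(("side",cs,(215,135,310,230)),("top",ct,(225,185,310,270))):
    p=pts(c,*box,lambda r,g,b:True);s=p[(p[:,2]>25)]
    print(n,len(s),cv2.minAreaRect(s[:,:2].astype(np.float32)))
    # slope plane by ransac-ish
    w=s[(s[:,2]>55)]
    for k in range(6):
        A=np.c_[w[:,:2],np.ones(len(w))];co=np.linalg.lstsq(A,w[:,2],rcond=None)[0];r=w[:,2]-A@co;w=w[abs(r)<max(4,1.5*np.median(abs(r)))]
    print("slope",co,"tilt",np.degrees(np.arctan(np.hypot(*co[:2]))),"up-dir",np.degrees(np.arctan2(co[1],co[0])),len(w))
    print([ (np.round(r["rect"]),round(r["score"],2)) for r in recognise("shaft",c)[:3]],[ (np.round(r["rect"]),round(r["score"],2)) for r in recognise("cam",c)[:3]])
u=mark_of("shaft_seat",cs)[0]["uv"];v=mark_of("shaft_seat",ct)[0]["uv"];print("seat",tri(cs,u,ct,v))
g=[r for r in mark_of("handle_grip",cs) if abs(r["uv"][0]-355)<12];h=[r for r in mark_of("handle_grip",ct) if abs(r["uv"][0]-385)<8]
if g and h: print("grip",tri(cs,g[0]["uv"],ct,h[0]["uv"]))
E
```

```text
side 186 [ 614.3 -273.7    0.2] [ 681.8 -160.3   84.2]
top 180 79.74100400390225 ((630.1801147460938, -231.8068389892578), (18.2479190826416, 85.09193420410156), 11.206598281860352)
[ 630.5 -232.    77.2] -82.14818794126522
top 69 [ 617.3 -268.7   69.8] [ 639.3 -193.7   86. ]
top 69 77.92677176658653 ((629.1593017578125, -230.66671752929688), (10.843517303466797, 77.18077850341797), 12.64356803894043)
[ 628.3 -228.8   78. ] 101.94397991434012
side 3805 ((535.2052001953125, 291.006591796875), (185.10333251953125, 446.9754943847656), 11.24102783203125)
slope [   0.5    0.1 -207. ] tilt 27.60032280828617 up-dir 12.952816658877229 1191
[(array([240., 174., 260., 194.]), 0.54)] [(array([244., 168., 266., 193.]), 0.81)]
top 3202 ((559.1522216796875, 161.651611328125), (183.7288818359375, 181.67062377929688), 10.557550430297852)
slope [   0.5    0.1 -203.9] tilt 27.464822034647373 up-dir 11.222170326964115 1203
[(array([262., 230., 281., 252.]), 0.83), (array([442., 230., 478., 266.]), 0.27)] [(array([257., 226., 282., 249.]), 0.72)]
seat (array([536.6, 167.9,  77.4]), np.float64(7.351752116018437))
grip (array([ 617.3, -228.3,   82.7]), np.float64(2.245107997891115))
```

View pics/m1.png

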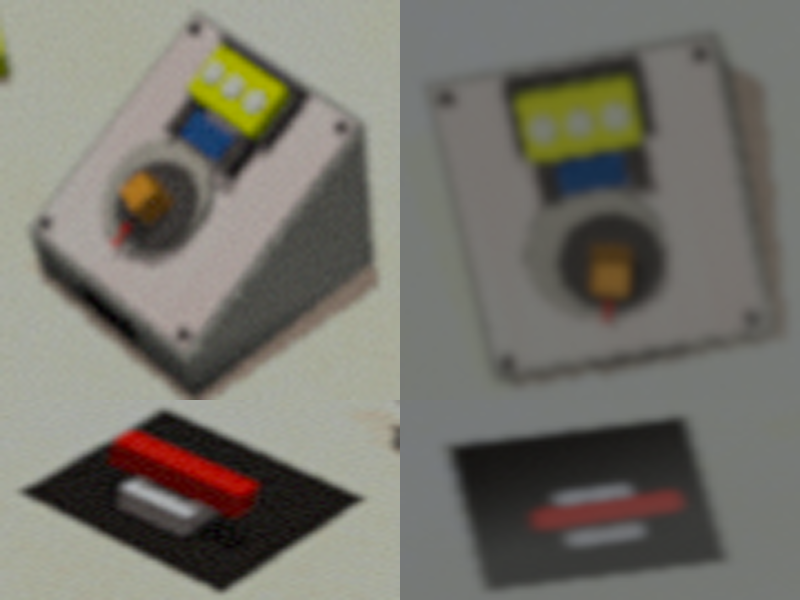

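```bash
python3 -m inch '[[[-1,-0.386,-0.424,0,0.7],[-1,-0.386,-0.424,0,0.7],[-1,-0.386,-0.424,0,0.7],[-1,-0.386,-0.424,0,0.7],[-1,-0.386,-0.424,0,0.7],[-1,-0.386,-0.424,0,0.7],[-1,-0.386,-0.424,0,0.7],[-1,-0.386,-0.424,0,0.7],[-1,-0.386,-0.424,0,0.7],[-1,-0.386,-0.424,0,0.7]]]'
cat >> h.py <<'E'
def go(p,yaw):
    "shift/turn in tool axes from the present pose to TCP p (mm), tool y at yaw deg (mod 180)"
    s=state();M=R.from_rotvec(s["tool_rot"]).as_matrix();cur=np.degrees(np.arctan2(M[1,1],M[0,1]))
    t=(cur-yaw+90)%180-90
    print("TCP",np.round(s["eef_pos"],1),"yaw",round(cur,2),"J",np.round(s["joint_pos"],2),"clk",round(s["clock"],2),"F",np.round(s["contact_force"],1),"w",round(s["width"],3),"-> shift m",np.round(M.T@(np.array(p)-s["eef_pos"])/1000,4),"turn",round(np.radians(t),3))
E
python3 - <<'E'
from h import *
print(tcp_to_tips); go((629.7,-231.2,250),11.5)
# shaft: tick direction and brass on the slope
c=capture("top")
print("?")
E
```

```text
clock: 2.55
eef_pos: [428.4, 129.7, 248.6]
tool_rot: [1.415, 2.804, 0.0]
contact_force: [-0.0, 0.6, -0.1]
width: 0.998
17.0
TCP [428.4 129.7 248.6] yaw 36.46 J [ 0.17 -0.35  2.08 -0.    1.41 -0.46] clk 2.55 F [-0.   0.6 -0.1] w 0.998 -> shift m [-0.4099 -0.0526 -0.0012] turn 0.436
?
```

```bash
python3 -m inch '[[[-1,-0.41,-0.0525,0.11,0.436],[-1,-0.41,-0.0525,0.11,0.436],[-1,-0.41,-0.0525,0.11,0.436],[-1,-0.41,-0.0525,0.11,0.436],[-1,-0.41,-0.0525,0.11,0.436],[-1,-0.41,-0.0525,0.11,0.436],[-1,-0.41,-0.0525,0.11,0.436],[-1,-0.41,-0.0525,0.11,0.436],[-1,-0.41,-0.0525,0.11,0.436],[-1,-0.41,-0.0525,0.11,0.436]]]'
python3 - <<'E'
from h import *
go((629.7,-231.2,66),11.5)
c=capture("side");save(cv2.resize(c["image"][190:300,300:440],(700,550),interpolation=cv2.INTER_CUBIC),"g1.png")
E
```

```text
clock: 3.85
eef_pos: [630.8, -225.3, 139.2]
tool_rot: [1.978, 2.44, 0.001]
contact_force: [-0.6, -0.8, -0.5]
width: 1.001
TCP [ 630.8 -225.3  139.2] yaw 11.93 J [-0.42  0.25  1.69  0.    1.2  -0.63] clk 3.85 F [-0.6 -0.8 -0.5] w 1.001 -> shift m [-0.0055 -0.0024  0.0732] turn 0.007
```

View pics/g1.png

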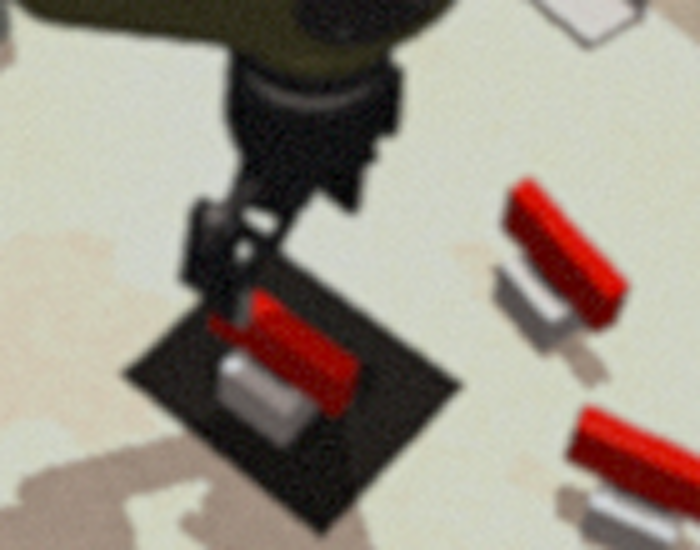

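```bash
python3 - <<'E'
from h import *
go((629.7,-231.2,66),11.5);print(state()["joint_velocities"].round(3))
E
```

```text
TCP [ 630.8 -225.6  139.3] yaw 11.92 J [-0.42  0.25  1.69  0.    1.2  -0.63] clk 3.9 F [ 0.4 -0.4  0.6] w 1.003 -> shift m [-0.0053 -0.0024  0.0733] turn 0.007
[-0.007  0.001 -0.001 -0.001 -0.001  0.001]
```

```bash
python3 -m inch '[[[-1,-0.005,-0.0024,0.05,0.007],[-1,-0.005,-0.0024,0.0735,0.007],[-1,-0.005,-0.0024,0.0735,0.007],[-1,-0.005,-0.0024,0.0735,0.007],[1,-0.005,-0.0024,0.0735,0.007],[1,-0.005,-0.0024,0.0735,0.007],[1,-0.005,-0.0024,0.0735,0.007],[1,-0.005,-0.0024,0.0735,0.007],[1,-0.005,-0.0024,0.0735,0.007],[1,-0.005,-0.0024,0.0735,0.007]]]'
python3 - <<'E'
from h import *
np.set_printoptions(precision=1,suppress=True)
go((499.4,150.5,250),100.6)
# shaft yaw from latest pictures: project tick / brass on planes
c=capture("top");im=c["image"].astype(int)
yaw=np.radians(10.6);n=np.array([-np.sin(np.radians(28))*np.cos(yaw),-np.sin(np.radians(28))*np.sin(yaw),np.cos(np.radians(28))])
seat=np.array([525.7,155.4,95.]);ey=np.array([-np.sin(yaw),np.cos(yaw),0]);ex=np.cross(ey,n)
for name in("side","top"):
    c=capture(name);im=c["image"].astype(int);print(name,"seat px",w2px(c,seat),"tip px",w2px(c,seat+26*n))
    x,y=w2px(c,seat).astype(int);B=[];T=[]
    for v in range(y-22,y+25):
        for u in range(x-22,x+22):
            r,g,b=im[v,u]
            a,d=ray(c,(u,v))
            f=lambda h:(lambda q:(q@ex,q@ey))(a+d*((seat+h*n-a)@n)/(d@n)-seat)
            if r>1.5*g and g<1.4*b+12 and r>70: T.append((u,v,r,g,b)+tuple(np.round(f(-6),1)))
            elif r>90 and g>1.5*b and r>1.2*g: B.append(f(26))
    B=np.array(B);print("brass",len(B),B.mean(0) if len(B) else"");print(*T,sep="\n")
E
```

```text
clock: 5.15
eef_pos: [629.6, -232.7, 65.2]
tool_rot: [1.99, 2.431, 0.0]
contact_force: [-0.2, 2.0, 2.3]
width: 0.204
TCP [ 629.6 -232.7   65.2] yaw 11.4 J [-0.4  0.3  1.7  0.   1.1 -0.6] clk 5.15 F [-0.2  2.   2.3] w 0.204 -> shift m [ 0.4 -0.1 -0.2] turn -1.557
side seat px [251.7 184. ] tip px [247.4 181. ]
brass 0 

top seat px [269.3 239.4] tip px [269.2 242.7]
brass 38 [ 4.3 -0.2]
(268, 246, np.int64(75), np.int64(44), np.int64(34), np.float64(-25.4), np.float64(9.5))
(269, 246, np.int64(77), np.int64(44), np.int64(32), np.float64(-26.0), np.float64(6.2))
(268, 247, np.int64(84), np.int64(48), np.int64(44), np.float64(-29.0), np.float64(10.2))
(269, 247, np.int64(84), np.int64(44), np.int64(41), np.float64(-29.6), np.float64(6.9))
(268, 248, np.int64(95), np.int64(62), np.int64(58), np.float64(-32.6), np.float64(10.9))
(269, 248, np.int64(93), np.int64(57), np.int64(54), np.float64(-33.2), np.float64(7.6))
```

```bash
python3 -m inch '[[[1,0,0,-0.06,0],[1,0,0,-0.12,-0.15],[1,0.06,-0.005,-0.15,-0.33],[1,0.12,-0.01,-0.175,-0.5],[1,0.18,-0.015,-0.175,-0.68],[1,0.24,-0.02,-0.175,-0.86],[1,0.3,-0.025,-0.175,-1.04],[1,0.36,-0.03,-0.175,-1.22],[1,0.401,-0.033,-0.175,-1.4],[1,0.401,-0.033,-0.175,-1.557]]]'
python3 - <<'E'
from h import *
c=capture("side");
im=cv2.resize(c["image"][120:240,190:320],(780,600)[:2],interpolation=cv2.INTER_CUBIC) ;save(im,"p1.png")
go((518,154,177),100.6)
E
```

```text
clock: 6.55
eef_pos: [515.9, 156.4, 238.3]
tool_rot: [0.306, -3.124, -0.0]
contact_force: [0.6, 0.1, -2.0]
width: 0.197
TCP [516.3 155.3 238.3] yaw 101.26 J [ 0.19 -0.11  1.91 -0.    1.35 -1.57] clk 6.6 F [-0.9 -0.8 -2.4] w 0.204 -> shift m [-0.0015 -0.0016  0.0613] turn 0.012
```

View pics/p1.png

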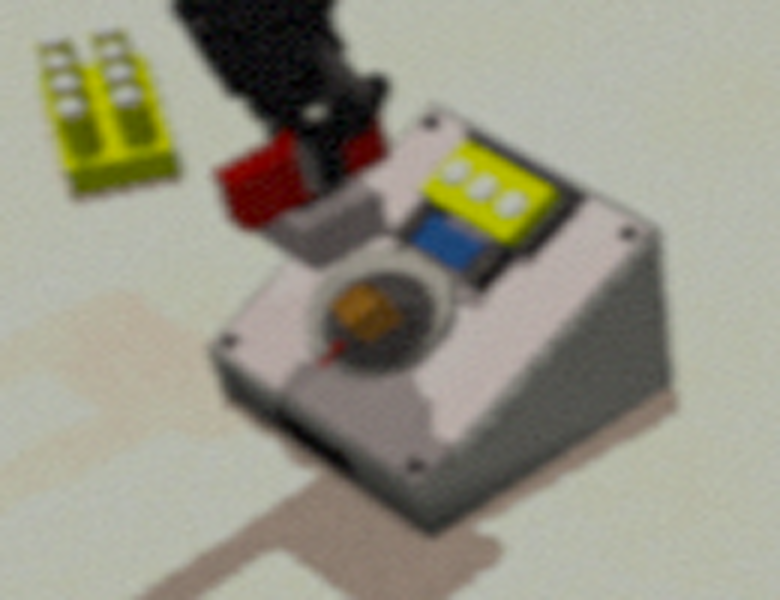

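```bash
python3 - <<'E'
from h import *
np.set_printoptions(precision=1,suppress=True)
s=state();p0=s["eef_pos"];M=R.from_rotvec(s["tool_rot"]).as_matrix()
for n in("side","top"):
    c=capture(n);im=c["image"].astype(int);u0,v0=w2px(c,p0).astype(int);P=[];uv=[]
    for v in range(v0-25,v0+25):
        for u in range(u0-25,u0+25):
            r,g,b=im[v,u]
            if r>60 and r>2.2*g and r>2.2*b and c["z_map"][v,u]>0:
                a,d=ray(c,(u,v));Rc=R.from_rotvec(np.ravel(c["rvec"])).as_matrix()
                o=-Rc.T@np.ravel(c["tvec"]);P.append(o+d*np.sign(d@Rc[2])*c["z_map"][v,u]/abs(d@Rc[2]))
    P=np.array(P);q=(P-p0)@M;q=q[(abs(q[:,1])<25)&(abs(q[:,2])<40)]
    print(n,len(q),"tool-frame pct x",np.percentile(q[:,0],[0,3,50,97,100]),"y",np.percentile(q[:,1],[3,97]),"z",np.percentile(q[:,2],[3,97]))
    w=np.array([[x,y] for x,y in zip(q[:,0],q[:,1])]);print("slope y/x",np.polyfit(w[:,0],w[:,1],1), "z/x",np.polyfit(q[:,0],q[:,2],1))
E
```

```text
side 199 tool-frame pct x [-36.4 -32.3  25.1  46.7  48.2] y [-10.6   0.1] z [-15.8  21. ]
slope y/x [ 0.  -7.6] z/x [-0.1  3.4]
top 26 tool-frame pct x [30.1 31.9 38.8 46.8 47.2] y [-9.6  3.1] z [-18.7  -7.1]
slope y/x [  0.2 -10.9] z/x [ -0.1 -10.2]
```

```bash
python3 -m inch '[[[1,-0.0055,-0.0016,0.02,0.012],[1,-0.0055,-0.0016,0.035,0.012],[1,-0.0055,-0.0016,0.045,0.012],[1,-0.0055,-0.0016,0.05,0.012],[1,-0.0055,-0.0016,0.054,0.012],[1,-0.0055,-0.0016,0.057,0.012],[1,-0.0055,-0.0016,0.059,0.012],[1,-0.0055,-0.0016,0.061,0.012],[1,-0.0055,-0.0016,0.061,0.012],[1,-0.0055,-0.0016,0.061,0.012]]]'
python3 - <<'E'
from h import *
go((490,149,168),100.6)
c=capture("side");save(cv2.resize(c["image"][130:230,200:310],(770,700)[:2],interpolation=cv2.INTER_CUBIC)[:600],"p2.png")
E
```

```text
clock: 7.95
eef_pos: [523.5, 153.4, 179.0]
tool_rot: [-0.272, 3.13, 0.0]
contact_force: [0.7, 0.3, -2.6]
width: 0.201
TCP [523.5 153.4 179. ] yaw 99.93 J [ 0.19 -0.05  1.95 -0.    1.24 -1.56] clk 7.95 F [ 0.7  0.3 -2.6] w 0.201 -> shift m [0.0338 0.0015 0.0109] turn -0.012
```

View pics/p2.png

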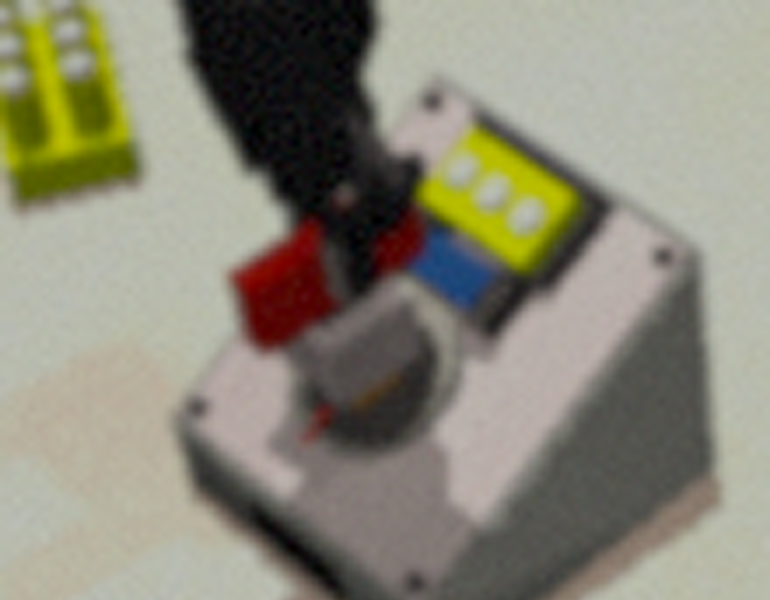

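```bash
python3 -m inch '[[[1,0.004,0.001,0.002,-0.01],[1,0.008,0.001,0.005,-0.01],[1,0.012,0.001,0.007,-0.01],[1,0.016,0.001,0.008,-0.01],[1,0.02,0.001,0.009,-0.01],[1,0.024,0.001,0.009,-0.01],[1,0.028,0.001,0.009,-0.01],[1,0.032,0.001,0.009,-0.01],[1,0.036,0.001,0.009,-0.01],[1,0.036,0.001,0.009,-0.01]]]'
python3 - <<'E'
from h import *
go((488,148.4,170),100.6);print(state()["torque"])
c=capture("side");save(cv2.resize(c["image"][130:230,200:310],(770,700)[:2],interpolation=cv2.INTER_CUBIC)[:600],"p3.png")
E
```

```text
clock: 9.25
eef_pos: [491.7, 149.0, 174.0]
tool_rot: [-0.286, 3.116, 0.002]
contact_force: [5.3, 1.3, 4.7]
width: 0.198
TCP [491.7 149.  174. ] yaw 100.51 J [ 0.19 -0.13  2.03  0.    1.23 -1.56] clk 9.25 F [5.3 1.3 4.7] w 0.198 -> shift m [0.0038 0.0001 0.004 ] turn -0.002
[ 0.3171734  -1.36670074 -0.0168085 ]
```

View pics/p3.png

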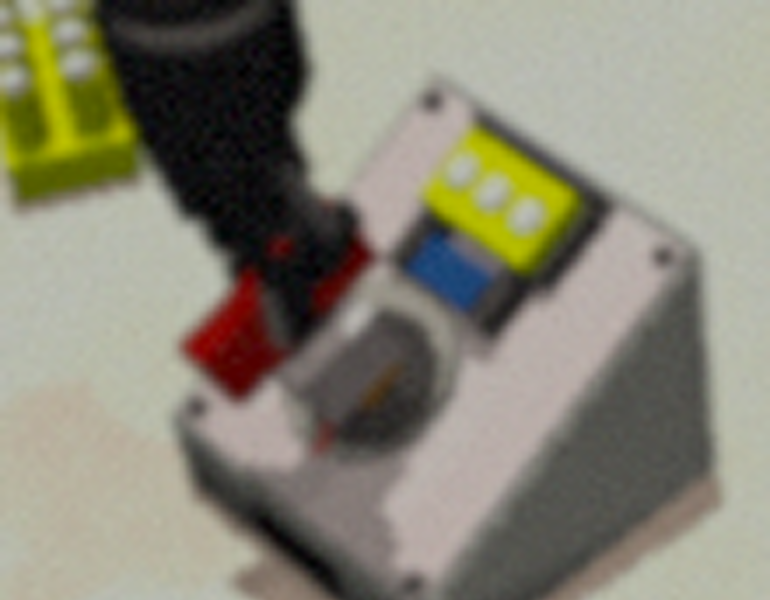

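```bash
python3 -m inch '[[[1,0,0,0.003,0],[1,-0.001,0,0.005,0],[1,-0.002,0,0.007,0],[1,-0.003,0,0.009,0],[1,-0.004,0,0.011,0],[1,-0.005,0,0.013,0],[1,-0.006,0,0.015,0],[1,-0.007,0,0.017,0],[1,-0.008,0,0.019,0],[1,-0.008,0,0.019,0]]]'
python3 - <<'E'
from h import *
go((501,150.8,150.8),100.6);print(state()["torque"])
c=capture("side");save(cv2.resize(c["image"][130:230,200:310],(770,700)[:2],interpolation=cv2.INTER_CUBIC)[:600],"p4.png")
E
```

```text
clock: 10.55
eef_pos: [500.9, 151.3, 156.5]
tool_rot: [-0.286, 3.113, 0.005]
contact_force: [5.3, 2.9, 6.5]
width: 0.202
TCP [500.9 151.3 156.5] yaw 100.5 J [ 0.19 -0.09  2.03  0.    1.19 -1.56] clk 10.55 F [5.3 2.9 6.5] w 0.202 -> shift m [ 0.0001 -0.0006  0.0057] turn -0.002
[ 0.69405273 -1.23777023  0.0583762 ]
```

View pics/p4.png

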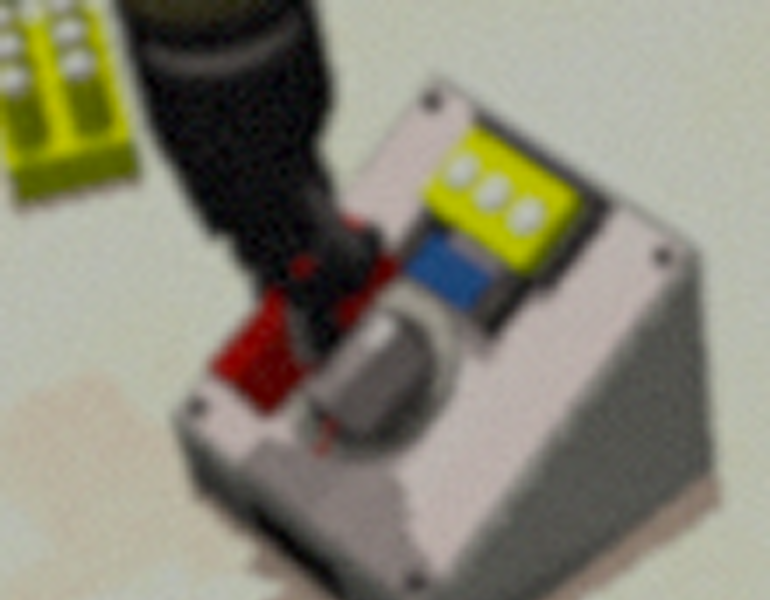

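```bash
python3 -m inch '[[[1,-0.001,0,0.002,0],[1,-0.001,0,0.004,0],[1,-0.002,0,0.006,0],[1,-0.002,0,0.008,0],[1,-0.003,0,0.01,0],[1,-0.003,0,0.012,0],[1,-0.003,0,0.014,0],[1,-0.003,0,0.016,0],[1,-0.003,0,0.016,0],[1,-0.003,0,0.016,0]]]'
python3 - <<'E'
from h import *
go((501,150.8,150.8),100.6);print(state()["torque"])
E
```

```text
clock: 11.85
eef_pos: [499.6, 151.4, 147.2]
tool_rot: [-0.289, 3.127, 0.002]
contact_force: [-33.5, -4.7, 55.8]
width: 0.198
TCP [499.6 151.4 147.2] yaw 100.57 J [ 0.19 -0.07  2.03  0.    1.19 -1.57] clk 11.85 F [-33.5  -4.7  55.8] w 0.198 -> shift m [-0.0012 -0.0008 -0.0036] turn -0.0
[-0.49638268  4.5781403   0.09739402]
```

```bash
python3 -m inch '[[[1,0,0,-0.004,0],[1,0,0,-0.008,0],[-1,0,0,-0.008,0],[-1,0,0,-0.008,0],[-1,0,0,-0.008,0],[-1,0,0,-0.02,0],[-1,-0.01,0,-0.06,0],[-1,-0.02,0,-0.1,0],[-0.2,-0.03,0,-0.13,0],[-0.2,-0.03,0,-0.13,0]]]'
cat > push.py <<'E'
from h import *
yaw=np.radians(10.6);t=np.radians(28)
n=np.array([-np.sin(t)*np.cos(yaw),-np.sin(t)*np.sin(yaw),np.cos(t)]);ey=np.array([-np.sin(yaw),np.cos(yaw),0]);ex=np.cross(ey,n)
seat=np.array([525.7,155.4,95.]);G=seat+57*n
def tcp(a,r,h,below,tip,off=9):
    "TCP with trailing pad (h behind TCP) touching the wing's far end at angle a; returns TCP, tool-y yaw"
    p=-(ex*np.sin(a)+ey*np.cos(a));E=G+r*(ex*np.cos(a)-ey*np.sin(a))
    zt=E[2]-below;q=E-off*p;q=q+n*(zt-q[2])/n[2]
    ph=p.copy();ph[2]=0;ph/=np.linalg.norm(ph);y=-ph
    T=q+h*ph;T[2]=zt+tip;return T,np.degrees(np.arctan2(y[1],y[0]))
def redwing(c):
    im=c["image"].astype(int);u0,v0=w2px(c,G).astype(int);P=[]
    Rc=R.from_rotvec(np.ravel(c["rvec"])).as_matrix();o=-Rc.T@np.ravel(c["tvec"])
    for v in range(v0-28,v0+28):
        for u in range(u0-28,u0+28):
            r,g,b=im[v,u]
            if r>60 and r>2.2*g and r>2.2*b:
                a,d=ray(c,(u,v));d=d*np.sign(d@Rc[2]);P.append(o+d*c["z_map"][v,u]/(d@Rc[2]))
    P=np.array(P)-seat;q=np.c_[P@ex,P@ey,P@n];return q[(q[:,2]>25)&(q[:,2]<95)&(np.hypot(q[:,0],q[:,1])<60)]
def wing(c):
    q=redwing(c);tp=q[q[:,2]>np.percentile(q[:,2],92)-9]
    (cx,cy),(w,hh),_=rect=cv2.minAreaRect(tp[:,:2].astype(np.float32));b=cv2.boxPoints(rect);e=b[1]-b[0] if np.linalg.norm(b[1]-b[0])>np.linalg.norm(b[2]-b[1]) else b[2]-b[1]
    ang=np.degrees(np.arctan2(-e[1],e[0]));ang=(ang+30)%180-30
    print("wing n=",len(q),"height pct",np.percentile(q[:,2],[5,50,92,98]).round(1),"centre",round(cx,1),round(cy,1),"size",round(w,1),round(hh,1),"angle cw deg",round(ang,1))
E
python3 - <<'E'
from push import *
cs,ct=capture("side"),capture("top");wing(cs);wing(ct)
a=cv2.resize(cs["image"][135:225,205:305],(444,400),interpolation=cv2.INTER_CUBIC);b=cv2.resize(ct["image"][200:265,235:300],(350,400)[:2],interpolation=cv2.INTER_CUBIC);save(np.hstack([a,b]),"q1.png")
T,y=tcp(0.0,36,25,8,20);print(T.round(1),y);go(T-16*ey*0,y)
E
```

```text
clock: 13.1
eef_pos: [530.1, 155.9, 268.9]
tool_rot: [-0.287, 3.122, 0.001]
contact_force: [-0.3, 0.1, -1.1]
width: 0.613
wing n= 299 height pct [40.3 64.  75.2 76.5] centre 2.3 -2.9 size 82.3 15.1 angle cw deg -0.5
wing n= 24 height pct [70.6 75.5 79.8 79.9] centre -5.2 2.6 size 6.9 51.5 angle cw deg 0.2
[537.8 141.4 174.2] 100.60000000000001
TCP [527.8 155.5 264.4] yaw 100.5 J [ 0.19 -0.11  1.86 -0.    1.39 -1.56] clk 13.2 F [ 0.6  0.1 -0.9] w 0.598 -> shift m [-0.0073 -0.0157  0.0901] turn -0.002
```

View pics/q1.png

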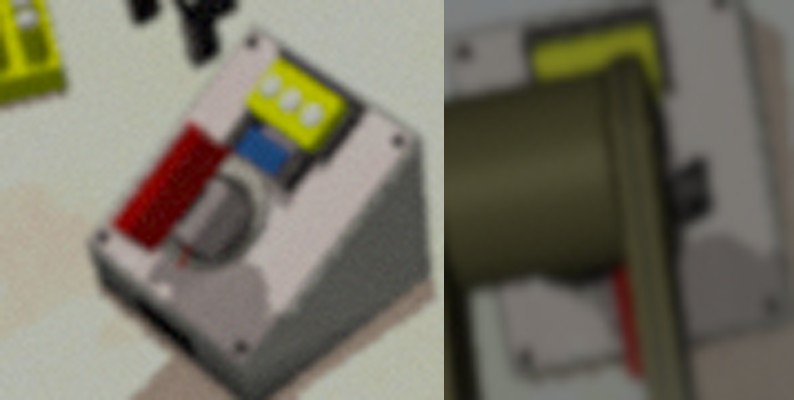

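```bash
cat >> push.py <<'E'
def rows(al,cmd,cy,r=36,h=25.5,below=12,tip=11):
    c=np.radians(cy);Y=np.array([np.cos(c),np.sin(c),0]);X=np.array([-np.sin(c),np.cos(c),0])
    X=np.array([-Y[1],Y[0],0])
    for a in al:
        T,y=tcp(a,r,h,below,tip);d=T-cmd;print(round(a,2),(np.array([d@X,d@Y,-d[2]])/1000).round(4),round(np.radians(cy-y),3),T.round(1))
E
python3 - <<'E'
from push import *
s=state();M=R.from_rotvec(s["tool_rot"]).as_matrix();print(M[:,0].round(3))
rows(np.arange(0,1.45,.1),s["eef_pos"],100.5)
E
```

```text
[-0.983 -0.182  0.001]
0.0 [-0.0094 -0.0162  0.1032] -0.002 [539.9 141.3 161.2]
0.1 [-0.008  -0.0198  0.1032] 0.087 [539.2 137.5 161.1]
0.2 [-0.0063 -0.0232  0.1035] 0.175 [538.2 133.9 160.9]
0.3 [-0.0042 -0.0264  0.1039] 0.265 [536.8 130.4 160.5]
0.4 [-0.0019 -0.0293  0.1045] 0.356 [535.  127.  159.9]
0.5 [ 0.0007 -0.0321  0.1052] 0.448 [532.9 123.9 159.2]
0.6 [ 0.0036 -0.0345  0.1061] 0.542 [530.5 121.  158.3]
0.7 [ 0.0067 -0.0365  0.1071] 0.638 [527.8 118.4 157.3]
0.8 [ 0.0101 -0.0382  0.1083] 0.736 [524.8 116.1 156.1]
0.9 [ 0.0136 -0.0394  0.1095] 0.837 [521.6 114.3 154.8]
1.0 [ 0.0173 -0.0402  0.1109] 0.94 [518.1 112.9 153.5]
1.1 [ 0.021  -0.0405  0.1124] 1.046 [514.5 111.9 152. ]
1.2 [ 0.0247 -0.0403  0.1139] 1.154 [510.9 111.3 150.5]
1.3 [ 0.0284 -0.0397  0.1155] 1.264 [507.1 111.3 148.8]
1.4 [ 0.032  -0.0386  0.1172] 1.376 [503.4 111.7 147.2]
```

```bash
python3 -m inch '[[[-0.2,-0.0094,0,0.05,0],[-0.2,-0.0094,0,0.1,0],[-0.2,-0.0094,-0.003,0.103,0],[-0.2,-0.0094,-0.01,0.103,0],[-0.2,-0.0094,-0.0162,0.103,0],[-0.2,-0.008,-0.02,0.103,0.087],[-0.2,-0.0063,-0.023,0.1035,0.175],[-0.2,-0.0042,-0.0264,0.104,0.265],[-0.2,-0.002,-0.0293,0.1045,0.356],[-0.2,0.0007,-0.032,0.105,0.448]]]'
python3 - <<'E'
from push import *
s=state();print(s["torque"].round(2))
T,y=tcp(.5,36,25.5,12,11);go(T,y);wing(capture("side"));wing(capture("top"))
E
```

```text
clock: 14.45
eef_pos: [534.6, 124.4, 162.9]
tool_rot: [0.419, 3.109, 0.004]
contact_force: [-0.7, 2.9, 1.5]
width: 0.602
[0.42 0.16 0.02]
TCP [534.6 124.4 162.9] yaw 74.64 J [ 0.13 -0.03  1.96  0.    1.21 -1.17] clk 14.45 F [-0.7  2.9  1.5] w 0.602 -> shift m [ 0.0015 -0.001   0.0037] turn -0.004
wing n= 243 height pct [43.9 67.8 75.6 76.5] centre -0.5 -0.7 size 15.7 80.7 angle cw deg 27.7
wing n= 73 height pct [67.2 74.2 77.3 80.5] centre -11.8 8.1 size 15.5 50.3 angle cw deg 32.9
```

```bash
python3 - <<'E'
from push import *
T,y=tcp(.5,36,25.5,12,11);rows(np.arange(.5,1.45,.05),T,y)
E
```

```text
0.5 [ 0.  0. -0.] 0.0 [532.9 123.9 159.2]
0.55 [ 0.0007 -0.0017  0.0004] 0.047 [531.8 122.4 158.7]
0.6 [ 0.0016 -0.0034  0.0009] 0.094 [530.5 121.  158.3]
0.65 [ 0.0025 -0.0051  0.0014] 0.142 [529.2 119.6 157.8]
0.7 [ 0.0035 -0.0066  0.0019] 0.19 [527.8 118.4 157.3]
0.75 [ 0.0046 -0.0081  0.0025] 0.239 [526.4 117.2 156.7]
0.8 [ 0.0058 -0.0096  0.0031] 0.288 [524.8 116.1 156.1]
0.85 [ 0.0071 -0.0109  0.0037] 0.339 [523.2 115.2 155.5]
0.9 [ 0.0085 -0.0122  0.0043] 0.389 [521.6 114.3 154.8]
0.95 [ 0.0099 -0.0134  0.005 ] 0.441 [519.9 113.5 154.2]
1.0 [ 0.0114 -0.0145  0.0057] 0.493 [518.1 112.9 153.5]
1.05 [ 0.013  -0.0155  0.0064] 0.545 [516.4 112.3 152.7]
1.1 [ 0.0146 -0.0164  0.0072] 0.598 [514.5 111.9 152. ]
1.15 [ 0.0163 -0.0172  0.0079] 0.652 [512.7 111.6 151.2]
1.2 [ 0.0181 -0.0179  0.0087] 0.707 [510.9 111.3 150.5]
1.25 [ 0.0198 -0.0184  0.0095] 0.761 [509.  111.3 149.7]
1.3 [ 0.0217 -0.0189  0.0103] 0.817 [507.1 111.3 148.8]
1.35 [ 0.0235 -0.0192  0.0111] 0.872 [505.2 111.5 148. ]
1.4 [ 0.0253 -0.0195  0.012 ] 0.928 [503.4 111.7 147.2]
```

```bash
python3 -m inch '[[[-0.2,0.0007,-0.0017,0.001,0.047],[-0.2,0.0016,-0.0034,0.002,0.094],[-0.2,0.0025,-0.005,0.003,0.142],[-0.2,0.0035,-0.0066,0.0035,0.19],[-0.2,0.0046,-0.008,0.004,0.239],[-0.2,0.0058,-0.0096,0.0045,0.288],[-0.2,0.007,-0.011,0.005,0.339],[-0.2,0.0085,-0.0122,0.006,0.389],[-0.2,0.0085,-0.0122,0.006,0.389],[-0.2,0.0085,-0.0122,0.006,0.389]]]'
python3 - <<'E'
from push import *
s=state();print(s["torque"].round(2))
T,y=tcp(.9,36,25.5,12,11);go(T,y);wing(capture("side"));wing(capture("top"))
E
```

```text
clock: 15.8
eef_pos: [523.6, 114.8, 156.1]
tool_rot: [1.006, 2.972, 0.004]
contact_force: [2.5, 2.8, 6.0]
width: 0.601
[ 0.59 -0.48  0.03]
TCP [523.6 114.8 156.1] yaw 52.61 J [ 0.12 -0.05  1.99  0.    1.2  -0.8 ] clk 15.8 F [2.5 2.8 6. ] w 0.601 -> shift m [ 0.0013 -0.0017  0.0012] turn 0.001
wing n= 128 height pct [44.2 71.2 75.8 77.5] centre -8.7 11.3 size 16.0 51.3 angle cw deg 54.2
wing n= 44 height pct [60.9 73.2 79.1 80.5] centre -10.6 16.8 size 13.2 34.2 angle cw deg 55.1
```

```bash
python3 - <<'E'
from push import *
T,y=tcp(.9,36,25.5,12,11);rows(np.arange(.95,1.5,.05),T,y)
E
```

```text
0.95 [ 0.0009 -0.0016  0.0007] 0.051 [519.9 113.5 154.2]
1.0 [ 0.0019 -0.0032  0.0014] 0.103 [518.1 112.9 153.5]
1.05 [ 0.0029 -0.0048  0.0021] 0.156 [516.4 112.3 152.7]
1.1 [ 0.0041 -0.0062  0.0028] 0.209 [514.5 111.9 152. ]
1.15 [ 0.0054 -0.0076  0.0036] 0.263 [512.7 111.6 151.2]
1.2 [ 0.0067 -0.0089  0.0044] 0.317 [510.9 111.3 150.5]
1.25 [ 0.0082 -0.0101  0.0052] 0.372 [509.  111.3 149.7]
1.3 [ 0.0097 -0.0112  0.006 ] 0.427 [507.1 111.3 148.8]
1.35 [ 0.0112 -0.0122  0.0068] 0.483 [505.2 111.5 148. ]
1.4 [ 0.0129 -0.0131  0.0076] 0.539 [503.4 111.7 147.2]
1.45 [ 0.0146 -0.0139  0.0085] 0.596 [501.6 112.1 146.4]
```

```bash
python3 -m inch '[[[-0.2,0.0009,-0.0016,0.0007,0.051],[-0.2,0.0019,-0.0032,0.0014,0.103],[-0.2,0.0029,-0.0048,0.0021,0.156],[-0.2,0.0041,-0.0062,0.0028,0.209],[-0.2,0.0054,-0.0076,0.0036,0.263],[-0.2,0.0067,-0.0089,0.0044,0.317],[-0.2,0.0067,-0.0089,0.0044,0.317],[-0.2,0.0067,-0.0089,0.0044,0.317],[-0.2,0.0067,-0.0089,0.0044,0.317],[-0.2,0.0067,-0.0089,0.0044,0.317]]]'
python3 - <<'E'
from push import *
s=state();print(s["torque"].round(2))
T,y=tcp(1.2,36,25.5,12,11);go(T,y);wing(capture("side"))
p=s["eef_pos"]  # angle implied by pad contact at measured TCP
from scipy.optimize import minimize_scalar
def err(a):
    T,_=tcp(a,36,25.5,12,11);q=-(ex*np.sin(a)+ey*np.cos(a));q[2]=0;q/=np.linalg.norm(q);return abs((p-T)@q)
print("pad angle",np.degrees(minimize_scalar(err,bounds=(.7,1.5),method="bounded").x))
E
```

```text
clock: 17.15
eef_pos: [514.0, 112.4, 152.3]
tool_rot: [1.461, 2.774, 0.009]
contact_force: [4.5, 5.1, 5.0]
width: 0.601
[ 0.87 -0.89  0.07]
TCP [514.  112.4 152.3] yaw 34.45 J [ 0.11 -0.08  2.02  0.    1.19 -0.49] clk 17.15 F [4.5 5.1 5. ] w 0.601 -> shift m [ 0.001  -0.0032  0.0018] turn 0.001
wing n= 71 height pct [42.8 64.3 75.5 76.6] centre 2.2 -3.0 size 15.3 83.2 angle cw deg 67.0
pad angle 63.151590408798135
```

```bash
python3 - <<'E'
from push import *
cs=capture("side");a=cv2.resize(cs["image"][155:210,225:285],(654,600),interpolation=cv2.INTER_CUBIC);a=np.clip(a.astype(float)*1.4,0,255).astype(np.uint8)
save(a,"r1.png")
for d in range(0,100,10):
    w=np.radians(d);print(d,[((w2px(cs,seat+h*n+r*(-ex*np.cos(w)+ey*np.sin(w)))-[225,155])*10.9).round(0).tolist() for r,h in((28,0),(40,-8))])
E
```

```text
0 [[231.0, 394.0], [220.0, 437.0]]
10 [[221.0, 384.0], [206.0, 423.0]]
20 [[214.0, 373.0], [195.0, 406.0]]
30 [[208.0, 359.0], [188.0, 387.0]]
40 [[206.0, 345.0], [184.0, 366.0]]
50 [[205.0, 329.0], [184.0, 344.0]]
60 [[208.0, 313.0], [187.0, 322.0]]
70 [[213.0, 298.0], [194.0, 300.0]]
80 [[220.0, 283.0], [204.0, 279.0]]
90 [[229.0, 269.0], [217.0, 259.0]]
```

View pics/r1.png

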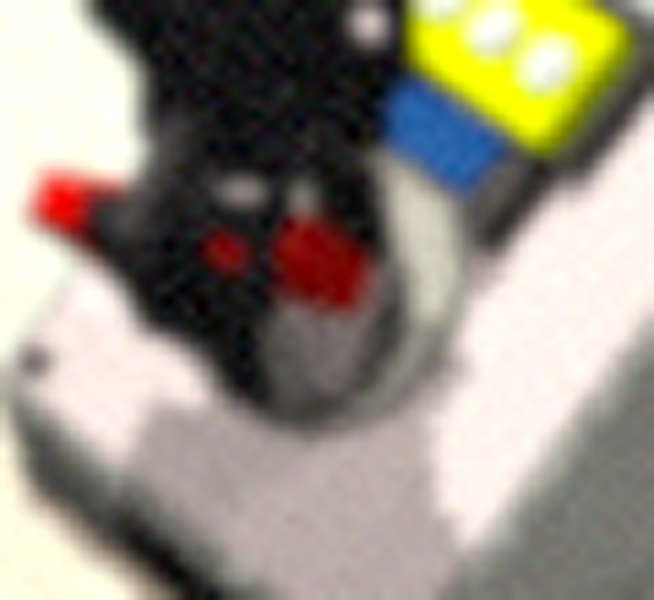

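```bash
python3 - <<'E'
from push import *
T,y=tcp(1.2,36,25.5,12,11);rows((1.25,1.3,1.35,1.4),T,y)
E
```

```text
1.25 [ 0.001  -0.0016  0.0008] 0.055 [509.  111.3 149.7]
1.3 [ 0.0021 -0.0031  0.0016] 0.11 [507.1 111.3 148.8]
1.35 [ 0.0032 -0.0046  0.0024] 0.166 [505.2 111.5 148. ]
1.4 [ 0.0045 -0.0059  0.0033] 0.222 [503.4 111.7 147.2]
```

```bash
python3 -m inch '[[[-0.2,0.001,-0.0016,0.0008,0.055],[-0.2,0.0021,-0.0031,0.0016,0.11],[-0.2,0.0032,-0.0046,0.0024,0.166],[-0.2,0.004,-0.0055,0.003,0.2],[-0.2,0.004,-0.0055,0.003,0.2],[-0.2,0.004,-0.0055,0.003,0.2],[-0.2,0.004,-0.0055,0.003,0.2],[-0.2,0.004,-0.0055,0.003,0.2],[-0.2,0.004,-0.0055,0.003,0.2],[-0.2,0.004,-0.0055,0.003,0.2]]]'
python3 - <<'E'
from push import *
go((0,0,0),0);wing(capture("side"));wing(capture("top"))
E
```

```text
clock: 18.5
eef_pos: [507.5, 112.3, 149.2]
tool_rot: [1.731, 2.614, 0.01]
contact_force: [5.6, 4.6, 5.4]
width: 0.595
TCP [507.5 112.3 149.2] yaw 22.99 J [ 0.11 -0.09  2.04  0.    1.18 -0.29] clk 18.5 F [5.6 4.6 5.4] w 0.595 -> shift m [ 0.095  -0.5123  0.1446] turn 0.401
wing n= 68 height pct [40.7 65.2 76.4 77.4] centre 1.4 -3.3 size 13.8 84.4 angle cw deg 77.9Traceback (most recent call last):
  File "<stdin>", line 2, in <module>
  File "push.py", line 21, in wing
    q=redwing(c);tp=q[q[:,2]>np.percentile(q[:,2],92)-9]
  File "push.py", line 19, in redwing
    P=np.array(P)-seat;q=np.c_[P@ex,P@ey,P@n];return q[(q[:,2]>25)&(q[:,2]<95)&(np.hypot(q[:,0],q[:,1])<60)]
      ~~~~~~~~~~~^~~~~
ValueError: operands could not be broadcast together with shapes (0,) (3,)
```

```bash
python3 -m inch '[[[-0.2,0,0.008,0,0],[-0.2,0,0.012,-0.002,0],[-0.2,0,0.012,-0.03,0],[-0.2,0,0.012,-0.08,0],[-0.2,0,0.012,-0.14,0],[-0.2,-0.05,0.012,-0.15,0],[-0.2,-0.11,0.02,-0.15,0],[-0.2,-0.17,0.02,-0.15,0],[-0.2,-0.2,0.02,-0.15,0],[-0.2,-0.2,0.02,-0.15,0]]]'
python3 - <<'E'
from push import *
go((0,0,0),0)
for _ in range(1):
  cs,ct=capture("side"),capture("top")
  for c in(cs,ct):
    try: wing(c)
    except Exception as e: print(e)
a=cv2.resize(cs["image"][155:210,225:285],(436,400),interpolation=cv2.INTER_CUBIC);b=cv2.resize(ct["image"][215:260,245:295],(360,400)[:2],interpolation=cv2.INTER_CUBIC)
a=np.clip(np.hstack([a,b]).astype(float)*1.5,0,255).astype(np.uint8);save(a,"s1.png")
for d in range(0,100,10):
    w=np.radians(d);print(d,[((w2px(cs,seat+h*n+r*(-ex*np.cos(w)+ey*np.sin(w)))-[225,155])*7.27).round(0).tolist()+((w2px(ct,seat+h*n+r*(-ex*np.cos(w)+ey*np.sin(w)))-[245,215])*[7.2,8.9]+[436,0]).round(0).tolist() for r,h in((30,0),(40,-8))])
E
```

```text
clock: 19.85
eef_pos: [600.5, -66.7, 294.8]
tool_rot: [-1.738, -2.614, 0.003]
contact_force: [0.1, 0.1, -0.6]
width: 0.603
TCP [600.5 -66.7 294.8] yaw 22.75 J [-0.2   0.    1.7  -0.    1.44 -0.6 ] clk 19.85 F [ 0.1  0.1 -0.6] w 0.603 -> shift m [ 0.2934 -0.5271  0.2969] turn 0.397
wing n= 162 height pct [46.5 73.6 76.6 78.1] centre 1.6 -2.8 size 15.1 82.7 angle cw deg 76.3
wing n= 209 height pct [42.7 71.5 77.9 79.2] centre 2.6 -2.2 size 18.9 82.5 angle cw deg 74.4
0 [[151.0, 266.0, 624.0, 289.0], [147.0, 291.0, 628.0, 304.0]]
10 [[144.0, 260.0, 612.0, 291.0], [138.0, 282.0, 613.0, 306.0]]
20 [[139.0, 251.0, 601.0, 290.0], [130.0, 271.0, 598.0, 305.0]]
30 [[135.0, 242.0, 590.0, 287.0], [125.0, 258.0, 583.0, 301.0]]
40 [[133.0, 231.0, 579.0, 282.0], [123.0, 244.0, 569.0, 294.0]]
50 [[133.0, 220.0, 570.0, 274.0], [123.0, 230.0, 557.0, 284.0]]
60 [[135.0, 209.0, 561.0, 266.0], [125.0, 215.0, 546.0, 272.0]]
70 [[138.0, 198.0, 555.0, 255.0], [129.0, 200.0, 537.0, 259.0]]
80 [[143.0, 187.0, 550.0, 244.0], [136.0, 186.0, 530.0, 243.0]]
90 [[150.0, 177.0, 546.0, 231.0], [145.0, 173.0, 525.0, 227.0]]
```

View pics/s1.png

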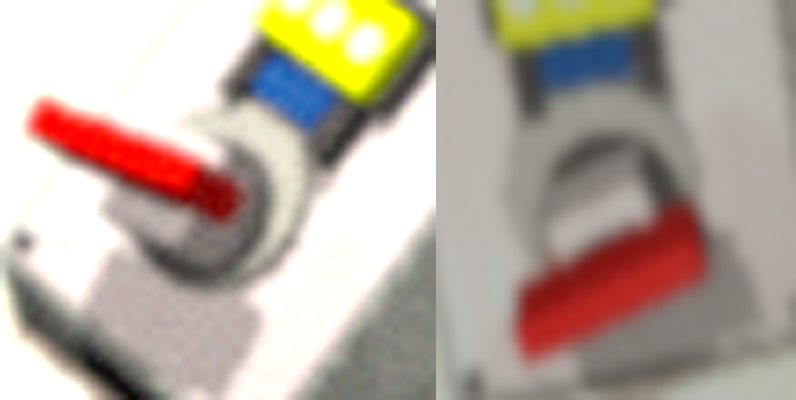

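```bash
python3 -m inch '[[[-0.2,0.06,-0.008,0,0],[-0.2,0.12,-0.008,0,0],[-0.2,0.18,-0.008,0,0],[-0.2,0.2,-0.008,0,0],[-0.2,0.2,-0.008,0,0],[-0.2,0.2,-0.008,0.05,0],[-0.2,0.2,-0.008,0.1,0],[-0.2,0.2,-0.008,0.13,0],[-0.2,0.2,-0.008,0.148,0],[-0.2,0.2,-0.01,0.15,0]]]'
python3 - <<'E'
from push import *
go((507.5,112.3,149.2),22.99);T,y=tcp(1.38,36,25.5,12,11);rows((1.38,1.45,1.48,1.5),T,y)
E
```

```text
clock: 21.2
eef_pos: [513.3, 114.8, 145.4]
tool_rot: [-1.736, -2.617, 0.002]
contact_force: [-0.4, 0.7, 0.7]
width: 0.602
TCP [513.3 114.8 145.4] yaw 22.87 J [ 0.12 -0.06  2.02 -0.    1.19 -0.28] clk 21.2 F [-0.4  0.7  0.7] w 0.602 -> shift m [-0.0001 -0.0063 -0.0038] turn -0.002
1.38 [ 0.  0. -0.] 0.0 [504.1 111.6 147.5]
1.45 [ 0.0015 -0.0022  0.0012] 0.079 [501.6 112.1 146.4]
1.48 [ 0.0021 -0.0031  0.0017] 0.113 [500.5 112.4 145.9]
1.5 [ 0.0026 -0.0037  0.002 ] 0.135 [499.8 112.6 145.5]
```

```bash
python3 -m inch '[[[-0.2,0,-0.003,0,0],[-0.2,0,-0.006,0,0],[-0.2,0,-0.009,0,0],[-0.2,0.001,-0.0115,0.0005,0.05],[-0.2,0.002,-0.013,0.001,0.11],[-0.2,0.002,-0.0132,0.001,0.113],[-0.2,0.002,-0.0132,0.001,0.113],[-0.2,0.002,-0.0132,0.001,0.113],[-0.2,0.002,-0.0132,0.001,0.113],[-0.2,0.002,-0.0132,0.001,0.113]]]'
python3 - <<'E'
from push import *
go((0,0,0),0);wing(capture("side"))
E
```

```text
clock: 22.45
eef_pos: [504.2, 113.4, 148.3]
tool_rot: [1.877, 2.511, 0.014]
contact_force: [8.1, 3.7, -1.7]
width: 0.599
TCP [504.2 113.4 148.3] yaw 16.45 J [ 0.12 -0.09  2.05  0.    1.18 -0.17] clk 22.45 F [ 8.1  3.7 -1.7] w 0.599 -> shift m [ 0.034  -0.5173  0.1424] turn 0.287
wing n= 67 height pct [42.4 65.8 76.  77.8] centre 5.3 -32.8 size 14.0 20.3 angle cw deg 78.3
```

Now back off, lift away and check.

```bash
python3 -m inch '[[[-0.2,0,0.008,0,0],[-0.2,0,0.012,-0.002,0],[-0.2,0,0.012,-0.03,0],[-0.2,0,0.012,-0.08,0],[-0.2,0,0.012,-0.14,0],[-0.2,-0.05,0.012,-0.15,0],[-0.2,-0.11,0.02,-0.15,0],[-0.2,-0.17,0.02,-0.15,0],[-0.2,-0.2,0.02,-0.15,0],[-0.2,-0.2,0.02,-0.15,0]]]'
python3 - <<'E'
from push import *
go((0,0,0),0)
cs,ct=capture("side"),capture("top");wing(cs);wing(ct)
for t in("pack_mid","scanner_mid","oiler_mid"): print(t,[np.round(r["uv"]).tolist() for r in mark_of(t,cs)[:1]])
save(np.vstack([cs["image"][:,100:480],])[80:400],"f1.png")
E
```

```text
clock: 23.75
eef_pos: [576.3, -75.7, 294.8]
tool_rot: [-1.884, -2.512, 0.001]
contact_force: [0.0, 0.3, 0.2]
width: 0.601
TCP [576.3 -75.7 294.8] yaw 16.25 J [-0.22 -0.05  1.75 -0.    1.44 -0.51] clk 23.75 F [0.  0.3 0.2] w 0.601 -> shift m [ 0.2338 -0.5316  0.2958] turn 0.284
wing n= 157 height pct [46.5 74.1 76.3 77.8] centre 1.7 -2.2 size 16.0 83.3 angle cw deg 81.7
wing n= 212 height pct [43.1 71.2 78.2 80.1] centre 2.4 -1.3 size 16.9 84.7 angle cw deg 80.4
pack_mid [[206.0, 139.0]]
scanner_mid [[389.0, 367.0]]
oiler_mid [[355.0, 186.0]]
```

View pics/f1.png

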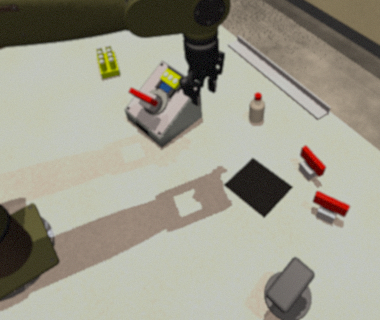

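```bash
python3 -c "
from rig import *
print(hand_in())"
```

```text
the job is handed in; nothing more can be done
None
```

The red handle is on the brass shaft, turned clockwise past the clamp's stop, and released. I handed in with the clock at about 24 s of the 51 s allowed.

**What I did**
- I took the handle on the mat, which was the one nearest the base.
- The tool can only point straight down, so I tilted the handle in the grip against the shaft tip. I then pressed it home until about 56 N came back, roughly square to the slope.
- I turned it by pushing the uphill end of the wing with half-open fingers, backed off and lifted clear.

**Last checks**
- **Seating:** the wing top measures about 76 mm above the collar in the side view (78 mm in the top view), against 76 mm for fully home. The centre is within about 3 mm of the shaft axis.
- **Clamp:** the blue jaw is against the lime part.
- **Slip:** the wing stands at about 81° clockwise (81.7° and 80.4° in the two views). With the stop at 51.6° and up to 5° of play in the bore, that is roughly 24 to 29° of slip.
- **Bystanders:** the vial pack, scanner and oil bottle were in place in the side view, within about 3 pixels of where they started. The robot touches nothing.

**What I could not confirm directly**
- The slip is worked out, not read: the red ticks were hidden under the handle. It assumes the ticks point to the fixture's front when the cam is at 0, which fits the start picture.
- As the handle went on, the shaft turned back from about 15° to 0°, so the cam started its turn from about 0.
- The first push left the wing at about 75°, an estimated slip of only 19 to 24°, so I pushed about 6° further.

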